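# Set the shaft's flat under the set screw and tighten it with the T-handle hex key

## Task

Turn the cranked shaft in the bench stand until the flat on it faces straight up at the set screw in the hub (the crank grip then stands at the top), and let it go. Then take the T-handled hexagon key from its wooden block, seat it fully in the socket of the set screw, pressing and feeling gently, and turn it clockwise until the screw is down on the flat and snug, not over-tightened; leave the key standing in the screw, and do not disturb the small things on the bench.

Things in the scene. Friction and masses are not known exactly. Their poses are not given: they have to be found in the camera images.
- stand: Fixed shaft stand: aluminium base 110 x 150 x 12 mm, two grey bearing pillars and between them a dark steel hub 48 mm in diameter; a 20 mm shaft runs through along the stand's y axis, 65 mm above the bench. Origin on the bench, z up. The set screw stands upright on the hub at stand x 0, y +15 mm; the crank is at the -y end.
- shaft: Shaft with crank. Origin on its axis, straight below the set screw; y along the shaft; z is the outward normal of its flat (3 mm deep, 14 mm wide, all along it). The crank arm points along this z: the flat faces up when the grip is at the very top. It starts leaning 0.5 to 1.1 rad to the stand's -x side, turns 1.5 rad either way of the top; friction of 0.15 N m holds it where left.
- crank_grip (a point): Centre of the crank's black grip, a cylinder 16 mm in diameter and 44 mm long that lies parallel to the shaft, 50 mm from the shaft's axis, outboard (stand -y) of the 10 mm thick crank arm; its middle is 28 mm from the arm's face. The grip is fixed to the arm.
- socket_mouth (a point): Centre of the mouth of the hexagon socket in the steel set screw's head (six-sided, 23 mm across, on top of the hub). Socket 14.8 mm across flats, 16 mm deep, straight up, no chamfer. Its hexagon is turned differently each run, not given (this point's axes do not turn). The screw sinks 4 mm per rad turned clockwise from above; running torque felt about 0.1 N m; it stays where left.
- screw_pad: Hidden brass foot of the screw that does not turn. Origin: centre of its underside, 41 mm below the socket mouth; z up. The screw turns 0.8 to 1.3 rad (differs each run; plus up to 0.25 rad play of the key) before the foot bears on the flat; then the felt torque climbs about 0.15 N m per rad: snug at 0.06 to 0.12 N m above running, over-tight beyond 0.18. On the round it stops 3 mm too high.
- hex_key: Loose T-handled hexagon key, 0.15 kg, held upright in the block: shank 14 mm across flats (two of the flats' normals along the key's x and -x, the rest every 60 degrees), grey handle with green side strips. Origin at the lower tip, z up along the shank, x along the handle bar.
- key_handle (a point): Centre of the key's handle bar, 90 mm long (key x), 16 mm thick (17.5 mm over the strips) (key y), 24 mm high, 106 mm above the tip.
- key_tip (a point): Centre of the key's lower tip. The last 4 mm are a round pilot: 10 mm in diameter at the very tip, tapering up to 13.8 mm at 2.5 mm; the hexagon begins 4 mm above the tip. A 32 mm shoulder disc sits 40 to 44 mm above the tip and rests on the wooden block.
- key_block: Heavy wooden block 70 x 70 x 48 mm with a 18 mm square hole 42 mm deep, in which the key stands 40 mm deep, shoulder on top. Origin: centre of its underside.
- dropper: Small white dropper bottle with a needle, 29 mm in diameter, 115 mm tall, standing; bystander. Origin at its underside.
- dish: Small white parts dish, 69 mm in diameter, 16 mm high; bystander. Origin at its underside.
- stopper: Black rubber stopper standing on its plug, 43 mm in diameter, 32 mm high; bystander. Origin at its underside.
- tape: Roll of cream paper tape lying flat, 68 mm in diameter, 19 mm high; bystander. Origin at its underside.
Things that resemble listed ones, but are neither listed nor needed, are in the scene too. What is shaped like the hex_key but orange is not meant.

How it is judged (in metres and radians):
On the way, in this order (a step that is already met when the one before it is completed fails the run):
1. the shaft is turned until its flat faces straight up at the set screw (within 0.15 rad) and the crank is let go (angle between the z axis of shaft and the z axis of stand, either way round below 0.15 rad and contact force between the fingers and shaft below 0.1 N), for 0.2 s.
2. the key is seated in the socket of the set screw, at least 12 mm deep (horizontal distance between key_tip and socket_mouth below 0.004 m and z of key_tip in the frame of screw_pad below 0.029 m), for 0.1 s.
3. the screw bears on the flat with at least 10 N (z of socket_mouth in the frame of stand below 0.1138 m and contact force between screw_pad and shaft above 10 N), for 0.1 s.
At the end, for the whole second after the job is handed in: The screw is down on the flat (socket mouth under 113.8 mm above the bench) and presses it with 10 to 80 N; the flat is square to it within 0.1 rad; the key stands still in the socket, at least 12 mm deep, tip within 4 mm of the screw's axis, less than 0.15 rad from upright (all of step 2 and all of step 3 and angle between the z axis of shaft and the z axis of stand, either way round below 0.1 rad and angle between hex_key's own z axis and vertical below 0.15 rad and linear speed of hex_key below 0.02 m/s); the robot touches nothing.
It fails at once if the screw is over-tightened: it presses on the shaft with more than 80 N (contact force between screw_pad and shaft above 80 N).
It fails at once if the dropper bottle is moved by more than 30 mm or tipped (distance of dropper from where it was at the start of the episode above 0.03 m or angle between dropper's own z axis and vertical above 0.5 rad).
It fails at once if the dish, the stopper or the tape is moved by more than 30 mm (distance of any of dish, stopper, tape from where it was at the start of the episode above 0.03 m).
It fails at once if the key is forced: before it is 7 mm deep in the socket it presses on the screw with more than 60 N (z of key_tip in the frame of screw_pad above 0.034 m and contact force between hex_key and screw_pad above 60 N).
It also fails if it takes over 72 s, if anything falls off the work surface, if the arm or the gripper's body presses on something with over 40 N, if the wrist force passes 120 N, or if a joint passes its speed limit or range.

## Robot

A 7-joint arm with a two-finger parallel gripper is mounted at the origin on a cart in front of the work surface, level with it; the furniture and walls round the work are solid. World frame = base frame: x ahead of the robot, y to its left, z up, the work surface at z = 0. Lengths are in m, angles in degrees, forces in N, time in s.
With the tool pointing down it reaches from about 0.4 to 0.925 m from the base axis. Payload 5.6 kg.
Tool frame: the origin (TCP) lies at the very end of the fingers, on their centre line; the grasp point (between the pads) lies 19 mm behind it; y points along the fingers, x is the direction in which the jaws open and shut, and the axes are right-handed (so a half turn about y gives the same grasp; the last joint's range is limited). The gripper opens to 85 mm and grips with 20 to 120 N. Pads are 22 mm wide; open, the fingers measure 114 mm over their backs; the gripper's body (76 mm by 85 mm) begins 54 mm behind the grasp point. The pads swing forward as they close: fully open they stand 13 mm farther back than shut.
Start: joints at [-76.834, 26.786, -0.665, 91.828, 0.344, 61.387, -3.226], TCP at [0.175, 0.626, 0.231] pointing down, gripper open.
Joint ranges: [-144.91, 144.91], [-17.63, 115.5], [-89.93, 88.59], [15.96, 139.68], [-74.01, 254.01], [8.47, 105.57], [-167.45, 167.45]. Speed limits (degrees/s): [147.25, 147.25, 180, 180, 180, 180, 180].

## Interface

Orientations are given as a 3x3 rotation matrix whose columns are the frame's x, y, z axes.
In Python, from station import manip gives the robot as it stands.
- The arm moves only by the tool drive_tool, never from a script. Its argument "commands" is one flat list of numbers, 5 for each row, row after row: the closure in counts, from 0 (fully open) to 255 (shut), then the shift along the tool's x, y, z in mm, then the turn about the tool's y in rad. In form: [fingers, tx, ty, tz, twist, fingers, tx, ty, tz, twist, ...]. A call has exactly 8 rows; each row shifts and turns the commanded pose from where the row before left it, along the tool's axes as they then stand; what a row does not reach is not made up. A row lasts 1/8 s, in which the tool goes at most 62.5 mm and 10.7 degrees, less where a joint would pass 70% of its speed; a pose out of reach is approached as far as the arm can. A call is refused whole if a number of a shift passes 62.5 or a number of a turn 0.188, either way. A call with a gripper value outside its range is refused whole. The fingers move at their own pace and stop on an object; "grip_force" is the grip in N (left out, the last holds). Time passes only in rows, so rows that do not move let the fingers close, or fill a call up. It gives the time, the measured TCP pose, the force and the opening at its end, in the units of the state.
- manip.read_state(): the state, without advancing time (a new reading comes with each control period).
- manip.capture(name): name is "scene" or "side" or "wrist"; returns a dict with "frame" (480x640x3 uint8, red, green, blue), "z_map" (480x640 float32, m along the optical axis (not along the pixel's ray), 0 where there is no reading), "camera_matrix" (3x3 intrinsics, pixels), "extrinsics" (4x4, takes a point from camera to world coordinates); the wrist camera has in their place "hand_eye" (4x4, takes a point from camera to tool coordinates, whose origin is the TCP and whose axes are the tool frame's). Camera axes: x right, y down, z forward; pixel columns grow to the right and rows downward; lengths in m; the calibration is good to about 2 mm. A picture is of the moment at which its call begins: read the wrist's pose just before it.
- manip.sign_off(): hands the job in, once; it reports no verdict.
Trained networks look in a picture, given as the dict that the camera call returned (one of the last four; its "shot" number tells which), for a name from the list of things; names that differ only in an ending like _2 or _b are one class to them, and where a whole thing is asked for, a point or a joint stands for the part that bears it (a point fixed in the world has none). Each returns a list of dicts, best first, with "p" (0 to 1); they miss things now and then, are a little off and sometimes report something else, mostly with a low value. They report only what shows in the picture. A call takes as long as a camera call. They do not tell look-alikes from the thing itself.
- manip.search_frame(picture, query): "rect" ([left, top, right, bottom] as shares, 0 to 1, of the picture: columns of its width, rows of its height, round what is visible of it).
The state is a dict: "time_s": time; "joints": joint angles; "joint_vel": joint speeds; "effort": joint torques, N m; "ee_pos": TCP position; "eef_rot": TCP orientation; "wrist_force": force on the tool from outside, world axes, zero at the start; "moment": the same for the moment, N m; "width": finger opening in m.
Only numpy, scipy, OpenCV 4.12 (cv2) and the standard library are available. Lean on these libraries where they do the work, as an engineer would, in place of code of your own. Each camera call takes 0.05 s, during which the arm holds its last target. There are 200 camera calls.

## Working session

There is one attempt and no reset: what is moved stays moved. The work goes in short steps, Python scripts to look and compute and a tool call to move; the robot and the scene stay as the last step left them, time stands still between calls to the robot, and variables do not carry over. Pictures are saved under pics/ and viewed, about 8 in all and at most 12, crops included, and the job is handed in when it is done.

Besides the shell and the picture viewer there is one more tool, called after "Emit:" as name(argument=value, ...), one argument or row to a line, values as JSON. drive_tool: Moves the arm, as the interface text tells. Its arguments: {"type":"object","properties":{"commands":{"type":"array","items":{"type":"number"}},"grip_force":{"type":"number"}},"required":["commands"]}

```bash
mkdir -p pics; ls
cat > h.py <<'E'
import numpy as np, cv2, json
from station import manip
def save(c,n): cv2.imwrite(f'pics/{n}.png', c['frame'][:,:,::-1])
def w2(c):
    if 'extrinsics' in c: return np.array(c['extrinsics'])
    s=manip.read_state(); T=np.eye(4); T[:3,:3]=s['eef_rot']; T[:3,3]=s['ee_pos']; return T@np.array(c['hand_eye'])
def cloud(c,T):
    z=c['z_map']; K=np.array(c['camera_matrix']); v,u=np.mgrid[:480,:640]
    P=np.stack([(u-K[0,2])/K[0,0]*z,(v-K[1,2])/K[1,1]*z,z],-1)
    W=P@T[:3,:3].T+T[:3,3]; W[z==0]=np.nan; return W
E
python3 - <<'E'
from h import *
s=manip.read_state(); print({k:np.round(v,3).tolist() for k,v in s.items()})
for n in ['scene','side']:
    c=manip.capture(n); save(c,n); W=cloud(c,w2(c)); np.savez(n,W=W,f=c['frame'],K=c['camera_matrix'],T=w2(c))
    print(n,np.round(w2(c),2).tolist())
    for q in ['stand','crank_grip','socket_mouth','hex_key','key_handle','key_block','dropper','dish','stopper','tape']:
        for r in manip.search_frame(c,q)[:3]:
            b=np.array(r['rect'])*[640,480,640,480]; x0,y0,x1,y1=b.astype(int)
            p=W[(y0+y1)//2,(x0+x1)//2]; print(q,round(r['p'],2),b.astype(int),np.round(p,3))
E
```

```text
pics
{'time_s': 0.0, 'joints': [-76.832, 26.837, -0.664, 91.882, 0.342, 61.387, -3.226], 'joint_vel': [-0.04, -0.005, 0.03, 0.049, -0.156, 0.02, 0.002], 'effort': [0.0, -53.238, 0.022, -25.13, 0.012, 0.007, -0.0], 'ee_pos': [0.175, 0.625, 0.23], 'eef_rot': [[0.27, -0.0, -0.963], [0.963, -0.002, 0.27], [-0.002, -1.0, -0.0]], 'wrist_force': [0.424, 0.401, -0.559], 'moment': [-0.029, 0.019, -0.041], 'width': 0.085}
scene [[0.47, -0.59, 0.65, -0.51], [-0.88, -0.31, 0.35, -0.59], [-0.0, -0.74, -0.67, 1.08], [0.0, 0.0, 0.0, 1.0]]
stand 0.69 [165 183 228 241] [0.447 0.3   0.034]
crank_grip 0.77 [168 184 224 221] [0.448 0.295 0.069]
socket_mouth 0.64 [185 183 193 201] [0.441 0.306 0.102]
socket_mouth 0.18 [348 230 375 251] [ 0.585 -0.12   0.001]
hex_key 0.93 [438 331 484 374] [ 0.3   -0.473  0.075]
hex_key 0.74 [165 182 226 219] [0.445 0.294 0.078]
hex_key 0.71 [416 260 449 298] [ 0.431 -0.358  0.111]
key_handle 0.93 [437 331 486 370] [ 0.295 -0.473  0.088]
key_handle 0.74 [412 262 448 294] [ 0.426 -0.355  0.117]
key_block 0.65 [406 285 449 320] [ 0.423 -0.358  0.044]
dropper 0.71 [269 207 2
[... 509 characters left out ...]

socket_mouth 0.17 [243 166 286 212] [0.428 0.237 0.086]
hex_key 0.98 [316 337 344 386] [ 0.299 -0.476  0.098]
hex_key 0.83 [342 293 381 324] [ 0.441 -0.361  0.09 ]
hex_key 0.71 [340 308 379 346] [ 0.426 -0.38   0.049]
key_handle 0.93 [317 339 346 386] [ 0.299 -0.479  0.098]
key_handle 0.67 [341 292 382 324] [ 0.441 -0.361  0.09 ]
key_block 0.67 [340 306 381 342] [ 0.435 -0.37   0.045]
dropper 0.68 [305 209 315 231] [0.509 0.069 0.046]
dropper 0.61 [313 334 330 348] [ 0.298 -0.435  0.12 ]
dropper 0.58 [256 184 283 204] [0.444 0.238 0.061]
stopper 0.69 [311 335 326 346] [ 0.326 -0.36   0.033]
stopper 0.66 [242 166 288 212] [0.433 0.243 0.081]
tape 0.63 [385 275 411 296] [ 0.625 -0.251 -0.005]
```

```bash
python3 -c "
import cv2,numpy as np
a=cv2.imread('pics/scene.png');b=cv2.imread('pics/side.png')
cv2.imwrite('pics/both.png',cv2.resize(np.vstack([a,b]),(0,0),fx=.625,fy=.625))"
```

```text
(no output)
```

View pics/scene.png

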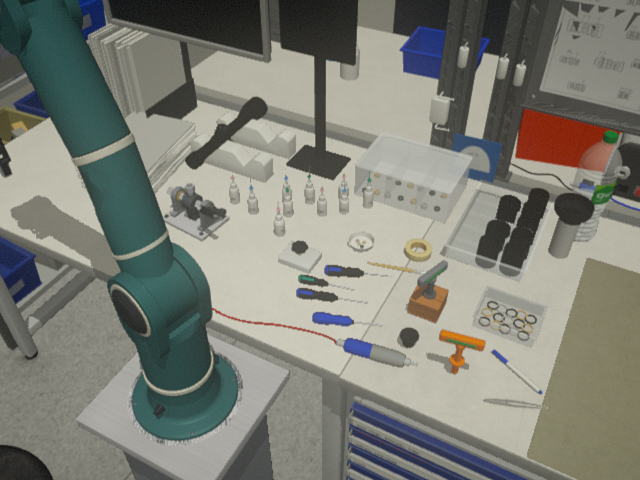

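View pics/side.png

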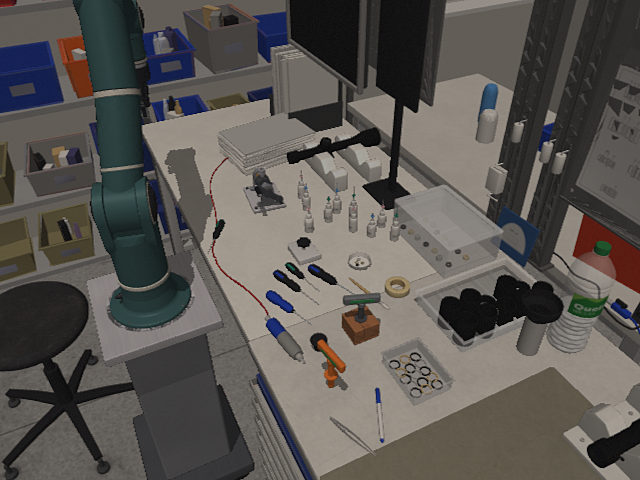

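The real key is the grey one in the wooden block (scene pixels 430,285). The orange look-alike is at (460,345), and the stand is at (197,210), with its crank toward the camera/right side. Next I'll estimate the stand and key coarsely from depth.

```bash
python3 - <<'E'
from h import *
c=manip.capture('wrist'); print(np.round(c['hand_eye'],3).tolist(), np.round(c['camera_matrix'],1).tolist())
for n in ['scene','side']:
    W=np.load(n+'.npz')['W'].reshape(-1,3)
    for nm,b,zz in [('stand',(.35,.55,.17,.42),[(.006,.02),(.09,.2)]),('key',(.36,.5,-.43,-.29),[(.04,.055),(.08,.14)])]:
        m=(W[:,0]>b[0])&(W[:,0]<b[1])&(W[:,1]>b[2])&(W[:,1]<b[3])
        for z in zz:
            p=W[m&(W[:,2]>z[0])&(W[:,2]<z[1])]
            if len(p)>5: print(n,nm,z,len(p),np.round(p.mean(0),3),p[:,2].max().round(3),cv2.minAreaRect(p[:,:2].astype(np.float32)))
E
cat > z.py <<'E'
import cv2
a=cv2.imread('pics/scene.png')[165:255,145:265];b=cv2.imread('pics/side.png')[150:230,220:340]
import numpy as np
cv2.imwrite('pics/z1.png',np.vstack([cv2.resize(a,(520,390),interpolation=3),cv2.resize(b,(520,347)[:2])])[:600] if 0 else np.hstack([cv2.resize(a,(400,300),interpolation=cv2.INTER_CUBIC),cv2.resize(b,(400,300),interpolation=cv2.INTER_CUBIC)]))
E
python3 z.py
```

```text
[[1.0, -0.0, 0.0, -0.0], [-0.0, -0.303, 0.953, -0.143], [-0.0, -0.953, -0.303, 0.078], [0.0, 0.0, 0.0, 1.0]] [[405.5, 0.0, 312.0], [0.0, 405.5, 241.2], [0.0, 0.0, 1.0]]
scene stand (0.006, 0.02) 874 [0.43  0.294 0.012] 0.02 ((0.4761902391910553, 0.29157164692878723), (0.20820870995521545, 0.17919735610485077), 81.27849578857422)
scene stand (0.09, 0.2) 245 [0.422 0.261 0.104] 0.12 ((0.47035887837409973, 0.2564588487148285), (0.12997865676879883, 0.16227987408638), 88.36074829101562)
scene key (0.04, 0.055) 635 [ 0.436 -0.357  0.047] 0.054 ((0.44290250539779663, -0.3530912399291992), (0.0769137591123581, 0.07140672951936722), 0.2152417004108429)
scene key (0.08, 0.14) 387 [ 0.438 -0.355  0.117] 0.129 ((0.4423759877681732, -0.35359370708465576), (0.019770290702581406, 0.09107043594121933), 69.94732666015625)
side stand (0.006, 0.02) 467 [0.439 0.286 0.012] 0.02 ((0.4473148584365845, 0.27856969833374023), (0.1859884113073349, 0.2241758108139038), 3.997955799102783)
side stand (0.09, 0.2) 139 [0.427 0.26  0.104] 0.12 ((0.4501384198665619, 0.22222217917442322), (0.12476643919944763, 0.17565110325813293), 32.353763580322266)
side key (0.04, 0.055) 571 [ 0.442 -0.361  0.047] 0.055 ((0.44599902629852295, -0.3553270399570465), (0.07259723544120789, 0.07486431300640106), 1.1505452394485474)
side key (0.08, 0.14) 415 [ 0.443 -0.359  0.116] 0.129 ((0.44379401206970215, -0.3569292724132538), (0.02020643837749958, 0.08870379626750946), 68.1999740600586)
```

View pics/z1.png

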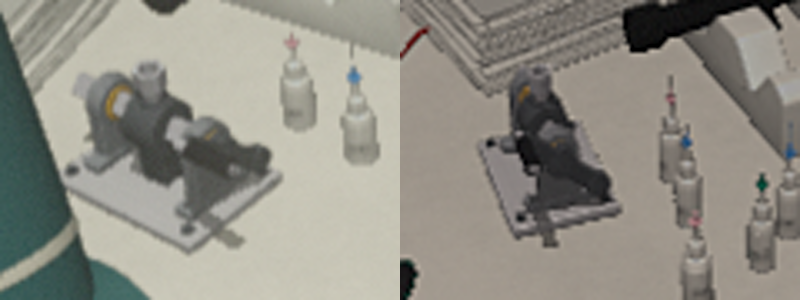

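Emit:
drive_tool(
  commands=[0,-35,-8,-42,0,0,-35,-8,-42,0,0,-35,-8,-42,0,0,-35,-8,-42,0,0,-35,-8,-42,0,0,-35,-8,-42,0,0,-35,-8,-42,0,0,-30,0,-40,0],
)

```text
time_s: 2.15
ee_pos: [0.424, 0.2696, 0.2884]
eef_rot: [[0.27, 0.002, -0.963], [0.963, 0.001, 0.27], [0.002, -1.0, -0.001]]
wrist_force: [0.2, 0.3, -0.1]
width: 0.0854
```

Emit:
drive_tool(
  commands=[0,0,0,0,0.18,0,0,0,0,0.18,0,0,0,0,0.18,0,0,0,0,0.18,0,0,0,0,0.18,0,0,0,0,0.18,0,0,0,0,0.18,0,0,0,0,0],
)

```text
time_s: 3.15
ee_pos: [0.4226, 0.2712, 0.2874]
eef_rot: [[0.999, 0.0, -0.04], [0.04, 0.0, 0.999], [0.0, -1.0, 0.0]]
wrist_force: [-0.4, 0.1, 0.6]
width: 0.0854
```

Run:
```python
from h import *
s=manip.read_state(); print(s['time_s'],np.round(s['ee_pos'],3),np.round(s['eef_rot'],3).tolist(),np.round(s['joints'],0))
T0=None
c=manip.capture('wrist'); save(c,'w1'); T=w2(c); W=cloud(c,T); np.savez('w1',W=W,f=c['frame'],K=c['camera_matrix'],T=T)
for q in ['stand','crank_grip','socket_mouth']:
    for r in manip.search_frame(c,q)[:2]:
        b=np.array(r['rect'])*[640,480,640,480]; x0,y0,x1,y1=b.astype(int)
        print(q,round(r['p'],2),b.astype(int),np.round(W[(y0+y1)//2,(x0+x1)//2],3))
```

```text
3.15 [0.423 0.271 0.287] [[0.999, 0.0, -0.04], [0.04, 0.0, 0.999], [0.0, -1.0, 0.0]] [-52.   9.  18. 110.  -3.  62. -31.]
stand 0.77 [279  53 412 292] [0.446 0.306 0.118]
stand 0.32 [370 338 400 399] [0.509 0.089 0.054]
crank_grip 0.77 [278  56 383 292] [0.436 0.299 0.083]
socket_mouth 0.63 [340 151 370 184] [0.455 0.308 0.102]
```

View pics/w1.png

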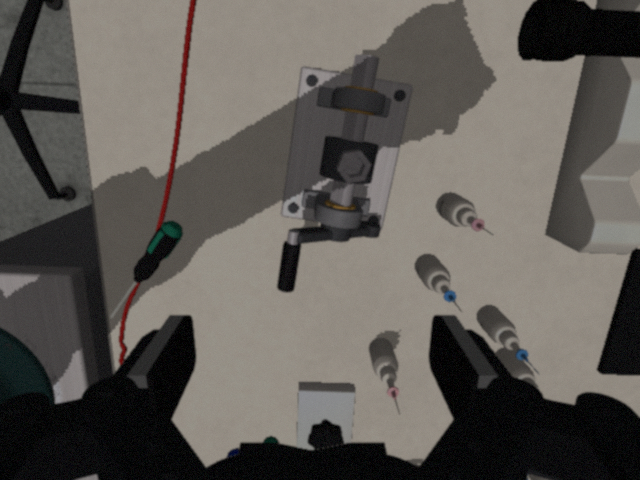

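The wrist view shows the stand upright in the picture, the socket at (355,163), and the crank leaning to -x with its grip at (288,268). Now for precise fits.

Run:
```python
from h import *
d=np.load('w1.npz'); W=d['W']; T=d['T']; K=d['K']
def px(p):
    q=np.linalg.inv(T)@np.r_[p,1]; return (K@q[:3]/q[2])[:2]
print('bench z',np.nanmedian(W[300:330,200:240,2]),np.nanmedian(W[100:130,200:240,2]))
R=W[45:235,260:430]; z=R[...,2]
m=(z>.007)&(z<.018); n,l,st,ce=cv2.connectedComponentsWithStats(m.astype(np.uint8)); 
p=R[m][:, :2].astype(np.float32); print('base',len(p),cv2.minAreaRect(p))
# shaft/collar line: top of shaft between pillars
m=(z>.105); p=R[m]; print('top',len(p),np.round(p.mean(0),4),p[:,2].max(), cv2.minEnclosingCircle(p[:,:2].astype(np.float32)))
G=W[232:300,270:305]; m=(G[...,2]>.05)&(G[...,2]<.14); p=G[m]
print('grip',len(p),np.round(p.min(0),4),np.round(p.max(0),4),np.round(np.median(p,0),4))
for v in range(234,296,5):
    row=W[v,265:312]; k=(row[:,2]>.05); 
    if k.any(): print(v,np.where(k)[0][[0,-1]]+265,np.round(row[k].mean(0),4),row[k][:,2].max().round(4))
g=cv2.cvtColor(d['f'],cv2.COLOR_RGB2BGR)[45:305,255:435]; cv2.imwrite('pics/z2.png',cv2.resize(g,None,fx=3.0,fy=3.0,interpolation=cv2.INTER_CUBIC)[:600])
# shaft profile rows
for v in range(60,225,8):
    row=W[v,300:420]; k=row[:,2]>.06; r=row[k]
    if len(r): print(v,np.round([r[:,0].min(),r[:,0].max(),r[:,0].mean(),r[:,1].mean(),r[:,2].max()],4))
```

```text
bench z 0.0007345679179066311 0.0007314045776078415
base 9029 ((0.4531514346599579, 0.3102978467941284), (0.15005342662334442, 0.1103251576423645), 83.41252136230469)
top 572 [0.4527 0.3107 0.1164] 0.12059730307955763 ((0.4528048634529114, 0.3103698492050171), 0.013171352446079254)
grip 1068 [0.3948 0.1965 0.0952] [0.4165 0.2524 0.1077] [0.4053 0.2264 0.104 ]
234 [288 311] [0.4124 0.2501 0.101 ] 0.1038
239 [288 311] [0.4126 0.2459 0.1016] 0.1041
244 [284 300] [0.4063 0.2412 0.1018] 0.1041
249 [283 300] [0.4061 0.2375 0.1041] 0.1068
254 [282 299] [0.4053 0.233  0.1042] 0.1073
259 [281 299] [0.405  0.2282 0.1037] 0.1062
264 [281 298] [0.4047 0.2238 0.1041] 0.1074
269 [280 297] [0.404  0.2191 0.104 ] 0.107
274 [279 296] [0.4032 0.2145 0.1043] 0.1069
279 [279 296] [0.4033 0.2096 0.1038] 0.1065
284 [278 295] [0.4023 0.205  0.104 ] 0.1064
289 [279 294] [0.4027 0.2005 0.1046] 0.106
60 [0.4529 0.4722 0.4619 0.3912 0.0762]
68 [0.4525 0.4707 0.4611 0.3851 0.0771]
76 [0.4512 0.4697 0.46   0.379  0.0762]
84 [0.4507 0.4697 0.4597 0.3729 0.0764]
92 [0.4376 0.4739 0.454  0.3659 0.0885]
100 [0.4366 0.4792 0.4565 0.36   0.0881]
108 [0.4438 0.4781 0.4598 0.3539 0.0887]
116 [0.4474 0.4666 0.4566 0.3475 0.0766]
124 [0.447  0.4654 0.4558 0.3409 0.0765]
132 [0.4458 0.4653 0.455  0.3343 0.0771]
140 [0.4311 0.4636 0.4469 0.3277 0.0882]
148 [0.4306 0.4767 0.4525 0.3219 0.0913]
156 [0.4294 0.4756 0.45   0.3165 0.1197]
164 [0.4287 0.4769 0.4495 0.3101 0.1185]
172 [0.4281 0.4744 0.4488 0.3035 0.1195]
180 [0.4408 0.4729 0.454  0.2978 0.1189]
188 [0.4406 0.4591 0.4496 0.2859 0.0765]
196 [0.4393 0.4591 0.4487 0.2785 0.0768]
204 [0.426  0.4604 0.4424 0.2711 0.0769]
212 [0.4253 0.4693 0.4461 0.2662 0.0887]
220 [0.4264 0.4672 0.446  0.2592 0.0885]
```

View pics/z2.png

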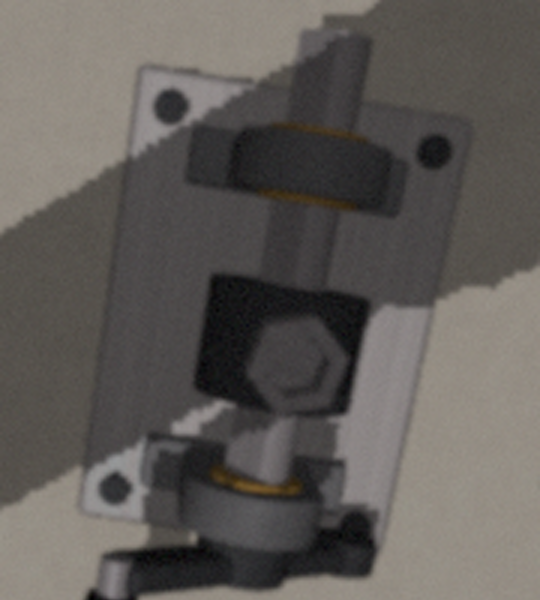

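Emit:
drive_tool(
  commands=[110,0,0,0,0.155,110,-4,0,-18,0,110,-4,0,-19,0,110,-4,0,-19,0,110,0,40,0,0,110,0,40,0,0,110,0,20,0,0,110,0,10,0,0],
  grip_force=20,
)

```text
time_s: 4.35
ee_pos: [0.4036, 0.2157, 0.1766]
eef_rot: [[0.993, -0.001, 0.117], [-0.117, -0.001, 0.993], [-0.001, -1.0, -0.001]]
wrist_force: [-0.4, 0.3, -0.3]
width: 0.0488
```

Run:
```python
from h import *
s=manip.read_state(); print(s['time_s'],np.round(s['ee_pos'],4),np.round(s['eef_rot'],3).tolist(),s['width'])
c=manip.capture('wrist'); save(c,'w2'); W=cloud(c,w2(c))
m=(W[...,2]>.09)&(W[...,2]<.13)&(W[...,0]>.385)&(W[...,0]<.43)&(W[...,1]<.242)&(W[...,1]>.18)
v,u=np.where(m);p=W[m]; print(len(p),np.round(p.mean(0),4),np.round(p.min(0),4),np.round(p.max(0),4),u.min(),u.max(),v.min(),v.max())
```

```text
4.35 [0.4036 0.2157 0.1766] [[0.993, -0.001, 0.117], [-0.117, -0.001, 0.993], [-0.001, -1.0, -0.001]] 0.04876293477343046
2091 [0.4041 0.2214 0.1035] [0.3938 0.196  0.0904] [0.4284 0.242  0.107 ] 299 351 202 287
```

Emit:
drive_tool(
  commands=[110,0,30,0,0,110,0,30,0,0,110,0,25,0,0,110,0,11,0,0,190,0,0,0,0,230,0,0,0,0,255,0,0,0,0,255,0,0,0,0],
  grip_force=20,
)

```text
time_s: 5.4
ee_pos: [0.404, 0.2173, 0.0822]
eef_rot: [[0.993, -0.0, 0.116], [-0.116, 0.001, 0.993], [-0.0, -1.0, 0.001]]
wrist_force: [-4.2, -0.4, 7.5]
width: 0.0155
```

Emit:
drive_tool(
  commands=[255,3.7,-3.7,0,0,255,4.0,-3.3,0,0,255,4.4,-2.9,0,0,255,4.7,-2.4,0,0,255,4.9,-1.9,0,0,255,5.1,-1.4,0,0,255,5.2,-0.8,0,0,255,5.2,-0.3,0,0],
)

```text
time_s: 6.4
ee_pos: [0.4386, 0.2132, 0.0986]
eef_rot: [[0.993, -0.005, 0.115], [-0.115, 0.0, 0.993], [-0.005, -1.0, -0.0]]
wrist_force: [-8.3, 1.3, 6.2]
width: 0.0149
```

Emit:
drive_tool(
  commands=[255,0,0,0,0,255,0,0,0,0,190,0,0,0,0,110,0,0,0,0,110,0,0,0,0,110,0,-25,0,0,110,0,-35,0,0,110,0,-35,0,0],
)

```text
time_s: 7.4
ee_pos: [0.4413, 0.2123, 0.1939]
eef_rot: [[0.993, 0.0, 0.117], [-0.117, -0.0, 0.993], [0.0, -1.0, -0.0]]
wrist_force: [1.3, 0.7, -0.3]
width: 0.0485
```

Run:
```python
from h import *
s=manip.read_state(); print(s['time_s'],np.round(s['ee_pos'],4),s['width'])
c=manip.capture('wrist'); save(c,'w3'); W=cloud(c,w2(c)); np.savez('w3',W=W,f=c['frame'])
m=(W[...,2]>.10)&(W[...,2]<.14)&(W[...,0]>.4)&(W[...,0]<.48)&(W[...,1]<.242)&(W[...,1]>.18)
v,u=np.where(m);p=W[m]; print(len(p),np.round(p.mean(0),4),np.round(p.min(0),4),np.round(p.max(0),4),u.min(),u.max(),v.min(),v.max())
ax=.4525-.118*(.3107-p[:,1].mean()); print('ang',np.arcsin((p[:,0].mean()-ax)*.993/.05),'ztop',np.percentile(p[:,2],95))
m=(W[...,2]>.112)&(W[...,1]>.285);p=W[m]
if len(p)>20: print('screw',np.round(p.mean(0),4),cv2.minEnclosingCircle(p[:,:2].astype(np.float32)),np.median(p[:,2]))
```

```text
7.4 [0.4413 0.2123 0.1939] 0.048547860507927885
2201 [0.4429 0.2195 0.1258] [0.4324 0.1932 0.1167] [0.4544 0.242  0.1305] 295 325 203 289
ang 0.023944674942544517 ztop 0.1282856852164214
screw [0.4558 0.3121 0.122 ] ((0.4558805525302887, 0.3115648031234741), 0.013108151964843273) 0.12255794654723969
```

Emit:
drive_tool(
  commands=[0,0,0,25,0,0,0,-5,35,0,0,0,-5,30,0,0,0,-5,9,0,0,0,0,0,0,0,0,0,0,0,0,0,0,0,0,0,0,0,0,0],
)

```text
time_s: 8.45
ee_pos: [0.4528, 0.3103, 0.208]
eef_rot: [[0.993, -0.0, 0.118], [-0.118, 0.0, 0.993], [-0.0, -1.0, 0.0]]
wrist_force: [0.9, -1.0, 0.4]
width: 0.085
```

Run:
```python
from h import *
s=manip.read_state(); print(s['time_s'],np.round(s['ee_pos'],4),s['width'])
T=np.eye(4);T[:3,:3]=s['eef_rot'];T[:3,3]=s['ee_pos']
c=manip.capture('wrist'); T=T@np.array(c['hand_eye']); W=cloud(c,T); np.savez('w4',W=W,f=c['frame'],T=T,K=c['camera_matrix'])
K=np.array(c['camera_matrix'])
m=(W[...,2]>.108)&(W[...,1]>.285)&(W[...,1]<.335)&(W[...,0]>.43)&(W[...,0]<.475);p=W[m]
zt=np.median(p[:,2]); print('screw',np.round(p.mean(0),4),cv2.minEnclosingCircle(p[:,:2].astype(np.float32)),zt)
m=(W[...,2]>.10)&(W[...,2]<.14)&(W[...,0]>.4)&(W[...,0]<.48)&(W[...,1]<.242)&(W[...,1]>.18);p=W[m]
if len(p): print('grip',np.round(p.mean(0),4),np.percentile(p[:,2],95), 'ang',(p[:,0].mean()-(.4525-.118*(.3107-p[:,1].mean())))*.993/.05)
# rectified top-down image of plane z=zt, 0.05mm*... 15 px/mm, 40 mm square
S=15;cx,cy=.4525,.3107;n=600
pts=[];im=[]
for (x,y) in [(-.02,.02),(.02,.02),(.02,-.02),(-.02,-.02)]:
    q=np.linalg.inv(T)@[cx+x,cy+y,zt,1]; q=K@q[:3]; im.append(q[:2]/q[2])
H=cv2.getPerspectiveTransform(np.float32(im),np.float32([(0,0),(n,0),(n,n),(0,n)]))
o=cv2.warpPerspective(c['frame'],H,(n,n),flags=cv2.INTER_CUBIC)
cv2.imwrite('pics/hex.png',o[:,:,::-1]); print(np.round(im))
```

```text
8.45 [0.4528 0.3103 0.208 ] 0.08499960677155288
screw [0.452  0.3208 0.2687] ((0.45160090923309326, 0.3214031159877777), 0.0238813403993845) 0.28787704018135785
grip [0.4401 0.2195 0.1213] 0.12387509463062897 ang -0.03175281505918848
[[198. 436.]
 [405. 416.]
 [414. 565.]
 [235. 580.]]
```

View pics/hex.png

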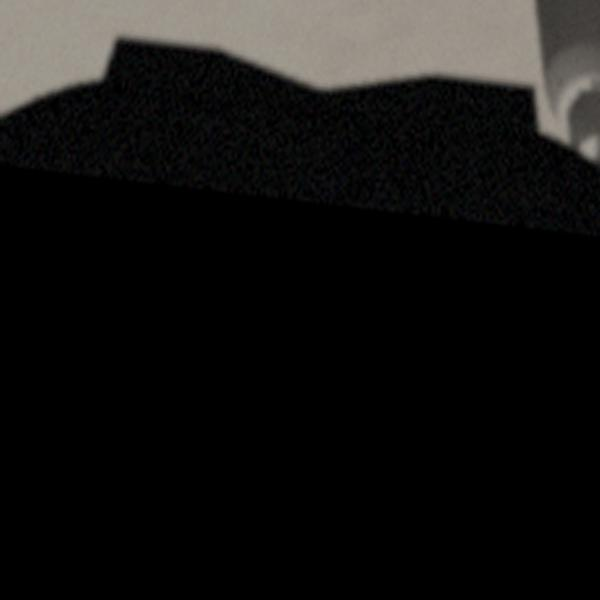

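```bash
cat > hexv.py <<'E'
from h import *
d=np.load('w4.npz');W=d['W'];T=d['T'];K=d['K']
m=(W[...,2]>.108)&(W[...,2]<.13)&(W[...,1]>.285)&(W[...,1]<.335)&(W[...,0]>.43)&(W[...,0]<.475);p=W[m]
zt=np.percentile(p[:,2],70); print('screw',len(p),np.round(p.mean(0),4),cv2.minAreaRect(p[p[:,2]>.114][:,:2].astype(np.float32)),zt)
print(cv2.minEnclosingCircle(p[p[:,2]>.114][:,:2].astype(np.float32)))
cx,cy=.4525,.3107;n=600;im=[]
for (x,y) in [(-.02,.02),(.02,.02),(.02,-.02),(-.02,-.02)]:
    q=np.linalg.inv(T)@[cx+x,cy+y,zt,1]; q=K@q[:3]; im.append(q[:2]/q[2])
H=cv2.getPerspectiveTransform(np.float32(im),np.float32([(0,0),(n,0),(n,n),(0,n)]))
o=cv2.warpPerspective(d['f'],H,(n,n),flags=cv2.INTER_CUBIC)
o=np.clip(o.astype(float)*1.6,0,255).astype(np.uint8)
cv2.imwrite('pics/hex.png',o[:,:,::-1]); print(np.round(im))
# shaft line again and the flat
for y in np.arange(.265,.40,.01):
    k=(abs(W[...,1]-y)<.0015)&(W[...,2]>.06)&(W[...,2]<.095)&(abs(W[...,0]-.4525+.118*(.3107-y))<.02); r=W[k]
    if len(r)>5: print(y.round(3),len(r),np.round([r[:,0].min(),r[:,0].max(),r[:,2].max()],4))
E
python3 hexv.py
```

```text
screw 961 [0.4531 0.311  0.1163] ((0.4527381658554077, 0.31038177013397217), (0.023075886070728302, 0.025862403213977814), 40.561973571777344) 0.11790832220320427
((0.4528050422668457, 0.3101270794868469), 0.013181622140109539)
[[275. 218.]
 [342. 210.]
 [348. 273.]
 [284. 280.]]
0.265 240 [0.4273 0.467  0.0889]
0.275 100 [0.4388 0.4587 0.0744]
0.285 10 [0.4401 0.4432 0.0733]
0.295 42 [0.4312 0.4704 0.0867]
0.305 73 [0.4322 0.4714 0.086 ]
0.315 141 [0.4331 0.473  0.0918]
0.325 374 [0.4343 0.4741 0.091 ]
0.335 121 [0.4457 0.4652 0.0745]
0.345 120 [0.4471 0.467  0.0746]
0.355 258 [0.4379 0.4777 0.0893]
0.365 299 [0.4391 0.4788 0.0888]
0.375 136 [0.451  0.4702 0.0746]
0.385 142 [0.4514 0.4713 0.0746]
0.395 56 [0.4528 0.4693 0.0743]
```

View pics/hex.png

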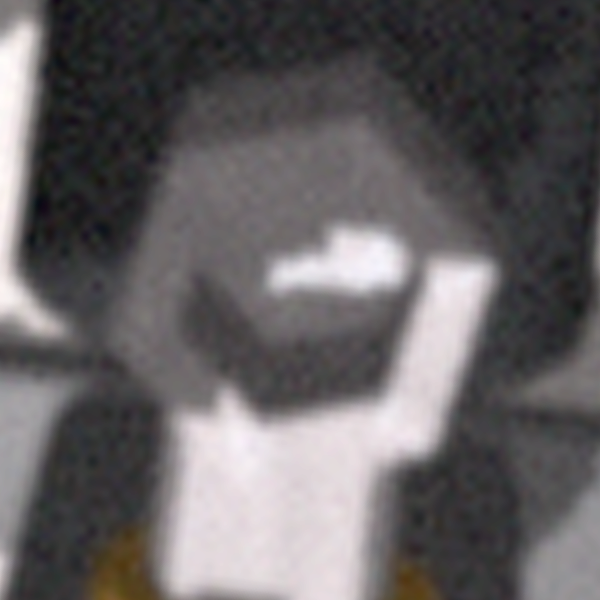

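The hexagon's flat normals are at about 40.6° mod 60 and the socket centre is near (0.4528, 0.3103). The grip stands at the top. Next I go to the grey key.

Emit:
drive_tool(
  commands=[0,5,-10,-45,0,0,5,-10,-54,0,0,5,-10,-54,0,0,5,-5,-54,0,0,5,0,-54,0,0,5,0,-54,0,0,5,0,-54,0,0,5,0,-54,0],
)

```text
time_s: 9.5
ee_pos: [0.4428, -0.1156, 0.2434]
eef_rot: [[0.993, 0.001, 0.117], [-0.117, 0.001, 0.993], [0.001, -1.0, 0.001]]
wrist_force: [1.6, -0.2, 0.3]
width: 0.0855
```

Emit:
drive_tool(
  commands=[0,7,0,-52,0,0,7,0,-52,0,0,7,0,-52,0,0,7,0,-50,0,0,0,0,-30,0,0,0,0,0,-0.166,0,0,0,0,-0.166,0,0,0,0,-0.166],
)

```text
time_s: 10.5
ee_pos: [0.4431, -0.3517, 0.2429]
eef_rot: [[0.926, -0.0, -0.376], [0.376, 0.0, 0.926], [0.0, -1.0, 0.0]]
wrist_force: [-0.4, 0.1, -0.2]
width: 0.0854
```

Emit:
drive_tool(
  commands=[0,0,0,0,-0.166,0,0,0,0,-0.166,0,0,0,0,-0.166,0,0,0,0,-0.166,0,0,0,0,-0.16,0,0,0,0,0,0,0,0,0,0,0,0,0,0,0],
)

```text
time_s: 11.5
ee_pos: [0.4433, -0.3515, 0.243]
eef_rot: [[0.359, -0.0, -0.933], [0.933, -0.0, 0.359], [-0.0, -1.0, 0.0]]
wrist_force: [-0.6, 1.1, 0.1]
width: 0.0856
```

```bash
cat > key.py <<'E'
from h import *
import sys
s=manip.read_state(); print(s['time_s'],np.round(s['ee_pos'],4),np.round(s['eef_rot'],3).tolist(),s['width'],np.round(s['joints']),np.round(s['wrist_force'],1),np.round(s['moment'],3))
T=np.eye(4);T[:3,:3]=s['eef_rot'];T[:3,3]=s['ee_pos']; D=T.copy()
c=manip.capture('wrist'); save(c,sys.argv[1]); T=T@np.array(c['hand_eye']); W=cloud(c,T); np.savez(sys.argv[1],W=W,f=c['frame'],T=T,K=c['camera_matrix'])
b=(abs(W[...,0]-.442)<.08)&(abs(W[...,1]+.357)<.08)
for z in [(.04,.056),(.104,.135)]:
    p=W[b&(W[...,2]>z[0])&(W[...,2]<z[1])]
    if len(p)>20: print(z,len(p),np.round(p.mean(0),4),p[:,2].max(),cv2.minAreaRect(p[:,:2].astype(np.float32)))
E
python3 key.py k1
python3 - <<'E'
import numpy as np
W=np.load('w4.npz')['W']
e=np.array([.993,-.117]);f=np.array([.117,.993])
q=W[...,:2]-[.4528,.3103]; a=q@e; l=q@f
for r in [(.023,.038),(.06,.09)]:
    k=(l>r[0])&(l<r[1])&(abs(a)<.006)&(W[...,2]>.06)&(W[...,2]<.085); print(k.sum(),np.polyfit(a[k],W[k][:,2],1))
E
```

```text
11.5 [ 0.4433 -0.3515  0.243 ] [[0.359, -0.0, -0.933], [0.933, -0.0, 0.359], [-0.0, -1.0, 0.0]] 0.0856411665998414 [ 14.  19.  27. 105. -10.  59. 113.] [-0.6  1.1  0.1] [-0.017 -0.061  0.025]
(0.04, 0.056) 4430 [ 0.4447 -0.3523  0.0487] 0.05437035391576722 ((0.4472937285900116, -0.35332828760147095), (0.07005354017019272, 0.0703020989894867), 89.80414581298828)
(0.104, 0.135) 3114 [ 0.4435 -0.3519  0.1251] 0.12877772498766699 ((0.4466351866722107, -0.35335773229599), (0.017612244933843613, 0.08921822905540466), 69.4515609741211)
368 [0.04395621 0.0726858 ]
704 [0.04038913 0.07269471]
```

Emit:
drive_tool(
  commands=[40,-0.6,0,-3.8,0,40,0,35,0,0,40,0,40,0,0,40,0,40,0,0,40,0,22,0,0,40,0,10,0,0,40,0,0,0,0,150,0,0,0,0],
  grip_force=80,
)

```text
time_s: 12.55
ee_pos: [0.4474, -0.354, 0.0971]
eef_rot: [[0.358, 0.002, -0.934], [0.934, -0.001, 0.358], [-0.0, -1.0, -0.002]]
wrist_force: [0.3, -0.1, 0.9]
width: 0.0553
```

Emit:
drive_tool(
  commands=[200,0,0,0,0,240,0,0,0,0,255,0,0,0,0,255,0,0,0,0,255,0,-8,0,0,255,0,-12,0,0,255,0,-15,0,0,255,0,-15,0,0],
  grip_force=80,
)

```text
time_s: 13.55
ee_pos: [0.4468, -0.3536, 0.1473]
eef_rot: [[0.358, 0.001, -0.934], [0.934, -0.0, 0.358], [-0.0, -1.0, -0.001]]
wrist_force: [0.4, 0.0, -1.5]
width: 0.0155
```

Emit:
drive_tool(
  commands=[255,0,-35,0,0,255,0,-40,0,0,255,0,-35,0,0,255,30,0,11,0,255,45,0,17,0,255,45,0,17,0,255,45,0,17,0,255,45,0,17,0],
)

```text
time_s: 14.55
ee_pos: [0.4478, -0.1277, 0.257]
eef_rot: [[0.358, 0.001, -0.934], [0.934, -0.0, 0.358], [0.0, -1.0, -0.001]]
wrist_force: [0.7, 1.0, -1.6]
width: 0.0153
```

Emit:
drive_tool(
  commands=[255,50,0,18.6,0,255,50,0,18.6,0,255,50,0,18.6,0,255,50,0,18.6,0,255,50,0,18.6,0,255,50,0,18.6,0,255,50,0,18.6,0,255,35,0,13,0],
)

```text
time_s: 15.55
ee_pos: [0.4516, 0.2841, 0.2569]
eef_rot: [[0.356, 0.001, -0.934], [0.934, 0.001, 0.356], [0.001, -1.0, -0.001]]
wrist_force: [1.0, -0.6, -2.2]
width: 0.0153
```

Emit:
drive_tool(
  commands=[255,20,0,7.5,0,255,7,0,2.6,0,255,0,0,0,-0.026,255,0,0,0,0,255,0,0,0,0,255,0,0,0,0,255,0,0,0,0,255,0,0,0,0],
)

```text
time_s: 16.55
ee_pos: [0.4523, 0.3104, 0.256]
eef_rot: [[0.333, 0.0, -0.943], [0.943, -0.0, 0.333], [-0.0, -1.0, -0.0]]
wrist_force: [1.0, 0.3, -1.9]
width: 0.0154
```

```bash
python3 key.py s1
```

```text
16.55 [0.4523 0.3104 0.256 ] [[0.333, 0.0, -0.943], [0.943, -0.0, 0.333], [-0.0, -1.0, -0.0]] 0.01535140289717982 [-38.  16.   0. 105.  -0.  60.  33.] [ 1.   0.3 -1.9] [-0.024 -0.003 -0.032]
```

View pics/s1.png

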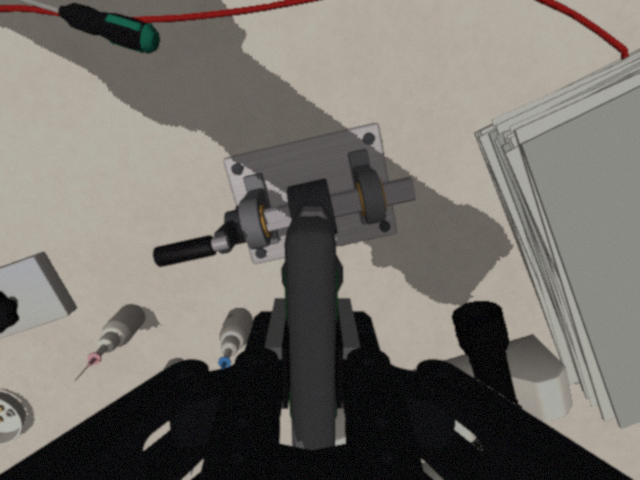

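The handle is square in the jaws and centred at u≈312; it hides the screw in this view. I'll lower gently and go by feel.

Emit:
drive_tool(
  commands=[255,0.5,20,0,0,255,0,15,0,0,255,0,8,0,0,255,0,3,0,0,255,0,2,0,0,255,0,2,0,0,255,0,1,0,0,255,0,1,0,0],
)

```text
time_s: 17.6
ee_pos: [0.4525, 0.311, 0.2041]
eef_rot: [[0.333, 0.0, -0.943], [0.943, 0.0, 0.333], [0.0, -1.0, -0.0]]
wrist_force: [-0.7, -0.3, -2.2]
width: 0.0152
```

Emit:
drive_tool(
  commands=[255,0,0.8,0,0,255,0,0.8,0,0,255,0,0.8,0,0,255,0,0.8,0,0,255,0,0,0,0,255,0,0,0,0,255,0,0,0,0,255,0,0,0,0],
)

```text
time_s: 18.6
ee_pos: [0.4524, 0.3109, 0.2008]
eef_rot: [[0.333, -0.0, -0.943], [0.943, -0.0, 0.333], [-0.0, -1.0, -0.0]]
wrist_force: [0.2, 0.0, -1.9]
width: 0.0155
```

Emit:
drive_tool(
  commands=[255,0,0.8,0,0,255,0,0.8,0,0,255,0,0.8,0,0,255,0,0.8,0,0,255,0,0,0,0,255,0,0,0,0,255,0,0,0,0,255,0,0,0,0],
)

```text
time_s: 19.6
ee_pos: [0.4524, 0.3109, 0.1976]
eef_rot: [[0.333, 0.0, -0.943], [0.943, 0.0, 0.333], [0.0, -1.0, -0.0]]
wrist_force: [0.4, -0.2, -2.0]
width: 0.0157
```

Emit:
drive_tool(
  commands=[255,0,1,0,0,255,0,1,0,0,255,0,1,0,0,255,0,1,0,0,255,0,1,0,0,255,0,0.5,0,0,255,0,0.5,0,0,255,0,0,0,0],
)

```text
time_s: 20.6
ee_pos: [0.4524, 0.3109, 0.1916]
eef_rot: [[0.333, 0.0, -0.943], [0.943, 0.0, 0.333], [0.0, -1.0, -0.0]]
wrist_force: [0.4, -0.7, -2.8]
width: 0.015
```

Emit:
drive_tool(
  commands=[255,0,0.5,0,0,255,0,0.5,0,0,255,0,0,0,0,255,0,0,0,0,255,0,0,0,0,255,0,0,0,0,255,0,0,0,0,255,0,0,0,0],
)

```text
time_s: 21.6
ee_pos: [0.4524, 0.3109, 0.1906]
eef_rot: [[0.333, -0.0, -0.943], [0.943, -0.0, 0.333], [-0.0, -1.0, 0.0]]
wrist_force: [0.3, -0.1, -2.5]
width: 0.0151
```

Run:
```python
from h import *
s=manip.read_state();print(s['time_s'],s['ee_pos'],s['wrist_force'],s['moment'],s['joints'])
```

```text
21.6 [0.45240438 0.31093214 0.19060005] [ 0.31255592 -0.06723935 -2.48270646] [-0.03738255 -0.05058478 -0.02265026] [-3.80659401e+01  1.98146897e+01  8.82709427e-02  1.08358878e+02
 -3.81243635e-02  5.18266639e+01  3.25648676e+01]
```

Emit:
drive_tool(
  commands=[255,0,0,0,0.06,255,0,0,0,0.06,255,0,0.1,0,0.06,255,0,0.2,0,0.06,255,0,0.2,0,0.06,255,0,0.2,0,0.06,255,0,0.2,0,0.06,255,0,0.2,0,0.06],
)

```text
time_s: 22.6
ee_pos: [0.4525, 0.3111, 0.1896]
eef_rot: [[0.732, 0.0, -0.682], [0.682, 0.0, 0.732], [0.0, -1.0, -0.0]]
wrist_force: [1.2, -0.2, -1.7]
width: 0.0153
```

```bash
cat > m.py <<'E'
from h import *
s=manip.read_state();R=np.array(s['eef_rot']);print(s['time_s'],np.round(s['ee_pos'],4),'F',np.round(s['wrist_force'],2),'M',np.round(s['moment'],3),'toolx',np.arctan2(R[1,0],R[0,0]).round(3),'y.z',R[2,1].round(3),'w',round(s['width'],4),'j7',s['joints'][6].round(1),'eff7',np.round(s['effort'][6],3))
E
python3 m.py
```

```text
22.6 [0.4525 0.3111 0.1896] F [ 1.19 -0.24 -1.72] M [-0.022 -0.098  0.205] toolx 0.75 y.z -1.0 w 0.0153 j7 7.1 eff7 0.257
```

Emit:
drive_tool(
  commands=[255,0,0.2,0,0.05,255,0,0.2,0,0.05,255,0,0.2,0,0.05,255,0,0.2,0,0.05,255,0,0,0,0,255,0,0,0,0,255,0,0,0,0,255,0,0,0,0],
)

```text
time_s: 23.6
ee_pos: [0.4526, 0.3111, 0.1888]
eef_rot: [[0.852, 0.0, -0.524], [0.524, 0.0, 0.852], [0.001, -1.0, 0.0]]
wrist_force: [1.4, 0.0, -1.6]
width: 0.0154
```

```bash
python3 m.py;python3 m.py
```

```text
23.6 [0.4526 0.3111 0.1888] F [ 1.39  0.04 -1.64] M [ 0.057 -0.271  0.101] toolx 0.551 y.z -1.0 w 0.0154 j7 -3.4 eff7 -0.159
23.6 [0.4526 0.3111 0.1888] F [ 1.39  0.04 -1.64] M [ 0.057 -0.271  0.101] toolx 0.551 y.z -1.0 w 0.0154 j7 -3.4 eff7 -0.159
```

```bash
cat >> m.py <<'E'
L=[]
for i in range(5): manip.capture('side'); L.append(np.r_[manip.read_state()['moment'],manip.read_state()['wrist_force']])
print('avg',np.round(np.mean(L,0),3),'sd',np.round(np.std(L,0)[2],3))
E
python3 m.py
```

```text
23.6 [0.4526 0.3111 0.1888] F [ 1.39  0.04 -1.64] M [ 0.057 -0.271  0.101] toolx 0.551 y.z -1.0 w 0.0154 j7 -3.4 eff7 -0.159
avg [ 0.094 -0.328  0.182  0.717  0.116 -1.575] sd 0.019
```

Emit:
drive_tool(
  commands=[255,0,0.2,0,0.05,255,0,0.2,0,0.05,255,0,0.2,0,0.05,255,0,0.2,0,0.05,255,0,0.2,0,0.05,255,0,0.2,0,0.05,255,0,0,0,0,255,0,0,0,0],
)

```text
time_s: 24.85
ee_pos: [0.4526, 0.311, 0.1876]
eef_rot: [[0.968, 0.001, -0.249], [0.249, 0.0, 0.968], [0.001, -1.0, 0.0]]
wrist_force: [1.6, -0.5, -1.1]
width: 0.0154
```

```bash
python3 m.py
```

```text
24.85 [0.4526 0.311  0.1876] F [ 1.62 -0.52 -1.14] M [ 0.118 -0.503  0.165] toolx 0.252 y.z -1.0 w 0.0154 j7 -19.2 eff7 -0.158
avg [ 0.164 -0.535  0.155  1.865  0.381 -1.785] sd 0.01
```

Emit:
drive_tool(
  commands=[255,0,0.2,0,0.05,255,0,0.2,0,0.05,255,0,0.2,0,0.05,255,0,0.2,0,0.05,255,0,0,0,0,255,0,0,0,0,255,0,0,0,0,255,0,0,0,0],
)

```text
time_s: 26.1
ee_pos: [0.4526, 0.311, 0.1868]
eef_rot: [[0.999, 0.0, -0.051], [0.051, 0.0, 0.999], [0.0, -1.0, 0.0]]
wrist_force: [3.0, 0.2, -1.2]
width: 0.0153
```

```bash
python3 m.py
```

```text
26.1 [0.4526 0.311  0.1868] F [ 3.04  0.2  -1.16] M [ 0.179 -0.779  0.196] toolx 0.051 y.z -1.0 w 0.0153 j7 -29.7 eff7 -0.164
avg [ 0.173 -0.818  0.158  2.676  0.64  -1.91 ] sd 0.014
```

Emit:
drive_tool(
  commands=[255,0.2,0.2,0,0.05,255,0.1,0.2,0,0.05,255,0,0.2,0,0.05,255,0,0.2,0,0.05,255,0,0,0,0,255,0,0,0,0,255,0,0,0,0,255,0,0,0,0],
)

```text
time_s: 27.35
ee_pos: [0.4528, 0.3111, 0.1862]
eef_rot: [[0.989, 0.0, 0.148], [-0.148, 0.0, 0.989], [0.0, -1.0, 0.0]]
wrist_force: [0.8, 0.0, 4.2]
width: 0.015
```

```bash
python3 m.py
```

```text
27.35 [0.4528 0.3111 0.1862] F [0.8  0.01 4.22] M [ 0.055 -0.411  0.174] toolx -0.149 y.z -1.0 w 0.015 j7 -40.2 eff7 -0.178
avg [ 0.071 -0.438  0.187  1.616  0.006  5.038] sd 0.033
```

Emit:
drive_tool(
  commands=[255,0,0,0,0.05,255,0,0,0,0.05,255,0,0,0,0.05,255,0,0,0,0.05,255,0,0,0,0,255,0,0,0,0,255,0,0,0,0,255,0,0,0,0],
)

```text
time_s: 28.6
ee_pos: [0.4529, 0.311, 0.186]
eef_rot: [[0.94, 0.0, 0.342], [-0.342, 0.0, 0.94], [0.0, -1.0, 0.0]]
wrist_force: [1.9, 0.1, 4.1]
width: 0.0152
```

```bash
python3 m.py
```

```text
28.6 [0.4529 0.311  0.186 ] F [1.87 0.08 4.05] M [ 0.065 -0.64   0.209] toolx -0.349 y.z -1.0 w 0.0152 j7 -50.7 eff7 -0.211
avg [ 0.064 -0.729  0.223  2.38   0.318  4.937] sd 0.031
```

Emit:
drive_tool(
  commands=[255,0,0,0,0.05,255,0,0,0,0.05,255,0,0,0,0.05,255,0,0,0,0.05,255,0,0,0,0.05,255,0,0,0,0,255,0,0,0,0,255,0,0,0,0],
)

```text
time_s: 29.85
ee_pos: [0.4528, 0.3108, 0.1858]
eef_rot: [[0.826, 0.0, 0.564], [-0.564, -0.0, 0.826], [0.0, -1.0, 0.0]]
wrist_force: [3.7, -0.5, 3.2]
width: 0.0157
```

```bash
python3 m.py
```

```text
29.85 [0.4528 0.3108 0.1858] F [ 3.69 -0.46  3.2 ] M [-0.082 -0.924  0.237] toolx -0.599 y.z -1.0 w 0.0157 j7 -63.7 eff7 -0.254
avg [-0.026 -0.992  0.254  2.928 -0.017  3.144] sd 0.025
```

Emit:
drive_tool(
  commands=[255,0.2,0,0.15,0,255,0,0,0,0,200,0,0,0,0,140,0,0,0,0,80,0,0,0,0,60,0,-10,0,0,60,0,-30,0,0,60,0,-50,0,0],
  grip_force=20,
)

```text
time_s: 31.1
ee_pos: [0.4519, 0.3104, 0.276]
eef_rot: [[0.826, -0.003, 0.564], [-0.564, -0.002, 0.826], [-0.001, -1.0, -0.004]]
wrist_force: [1.7, -0.0, 0.7]
width: 0.0654
```

Emit:
drive_tool(
  commands=[60,0,0,-20,0,60,0,0,-40,0,60,0,0,-40,0,60,0,0,0,0,60,0,0,0,0,60,0,0,0,0,60,0,0,0,0,60,0,0,0,0],
)

```text
time_s: 32.1
ee_pos: [0.3967, 0.2286, 0.2757]
eef_rot: [[0.826, -0.0, 0.564], [-0.564, -0.001, 0.826], [0.0, -1.0, -0.001]]
wrist_force: [-0.4, -0.1, 0.0]
width: 0.0653
```

Run:
```python
from h import *
s=manip.read_state(); print(s['time_s'],np.round(s['ee_pos'],3),np.round(s['wrist_force'],1),s['width'])
T=np.eye(4);T[:3,:3]=s['eef_rot'];T[:3,3]=s['ee_pos']
c=manip.capture('wrist'); T=T@np.array(c['hand_eye']); W=cloud(c,T); save(c,'fin'); np.savez('fin',W=W)
b=(abs(W[...,0]-.4528)<.08)&(abs(W[...,1]-.31)<.08)&(W[...,2]>.2)&(W[...,2]<.235)
p=W[b]; print(len(p),np.round(p.mean(0),4),np.percentile(p[:,2],[5,50,95]),cv2.minAreaRect(p[:,:2].astype(np.float32)))
e=np.array([.993,-.117]);f=np.array([.117,.993]); q=W[...,:2]-[.4528,.3103]; a=q@e; l=q@f
k=(l>.02)&(l<.09)&(abs(a)<.006)&(W[...,2]>.06)&(W[...,2]<.08); print(k.sum(),np.polyfit(a[k],W[k][:,2],1) if k.sum()>30 else '')
k=(l<-.06)&(l>-.12)&(abs(a)<.03)&(W[...,2]>.1)&(W[...,2]<.135); print('grip',k.sum(),a[k].mean() if k.any() else '')
```

```text
32.1 [0.397 0.229 0.276] [-0.4 -0.1  0. ] 0.06526041163140814
5632 [0.4494 0.305  0.2142] [0.20817009 0.21479901 0.21632757] ((0.44835594296455383, 0.3030743896961212), (0.07306896895170212, 0.01769617572426796), 59.059879302978516)
358 [0.11037722 0.07371276]
grip 1613 -0.0022091577624414652
```

View pics/fin.png

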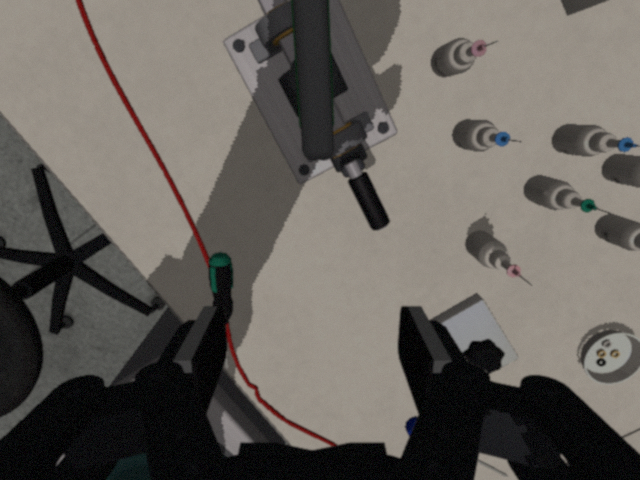

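The key stands upright in the screw. The flat angle was half hidden by the handle, so I'll take one more look from the side.

Emit:
drive_tool(
  commands=[60,-40,0,0,0,60,-40,0,0,0,60,0,0,30,0,60,0,0,30,0,60,0,0,0,0,60,0,0,0,0,60,0,0,0,0,60,0,0,0,0],
)

```text
time_s: 33.15
ee_pos: [0.3642, 0.3226, 0.2761]
eef_rot: [[0.826, -0.0, 0.564], [-0.564, 0.0, 0.826], [-0.0, -1.0, 0.0]]
wrist_force: [0.5, -0.4, 0.6]
width: 0.0655
```

Run:
```python
from h import *
s=manip.read_state(); print(s['time_s'],np.round(s['ee_pos'],3),np.round(s['wrist_force'],1))
T=np.eye(4);T[:3,:3]=s['eef_rot'];T[:3,3]=s['ee_pos']
c=manip.capture('wrist'); T=T@np.array(c['hand_eye']); W=cloud(c,T); save(c,'fin2')
p=W[(abs(W[...,0]-.4528)<.08)&(abs(W[...,1]-.31)<.08)&(W[...,2]>.2)&(W[...,2]<.235)]; print(len(p),np.round(p.mean(0),4),np.percentile(p[:,2],[5,50,95]),cv2.minAreaRect(p[:,:2].astype(np.float32)))
e=np.array([.993,-.117]);f=np.array([.117,.993]); q=W[...,:2]-[.4528,.3103]; a=q@e; l=q@f
for r in [(.022,.038),(.066,.09)]:
    k=(l>r[0])&(l<r[1])&(abs(a)<.0055)&(W[...,2]>.066)&(W[...,2]<.08); print(r,k.sum(),np.polyfit(a[k],W[k][:,2],1) if k.sum()>30 else '',np.ptp(a[k]) if k.any() else '')
k=(l<-.07)&(l>-.12)&(abs(a)<.03)&(W[...,2]>.1)&(W[...,2]<.135); print('grip',k.sum(),a[k].mean() if k.any() else '')
```

```text
33.15 [0.364 0.323 0.276] [ 0.5 -0.4  0.6]
6415 [0.4522 0.3149 0.2129] [0.20372182 0.21455123 0.21618924] ((0.45217281579971313, 0.3107491731643677), (0.09000007063150406, 0.01747419685125351), 59.29357147216797)
(0.022, 0.038) 274 [0.0669853  0.07279928] 0.01095739025471666
(0.066, 0.09) 358 [0.06366763 0.07279719] 0.01094853353874327
grip 667 -0.0034986077054523774
```

Run:
```python
from h import *
e=np.array([.993,-.117]);f=np.array([.117,.993])
def an(W,n):
    q=W[...,:2]-[.4528,.3103]; a=q@e; l=q@f
    k=(abs(a)<.12)&(abs(l)<.16)&(abs(W[...,2])<.006); A=np.c_[a[k],l[k],np.ones(k.sum())]
    k2=(abs(a)<.05)&(abs(l)<.08)&(abs(W[...,2]-.0125)<.004); B=np.c_[a[k2],l[k2],np.ones(k2.sum())]
    print(n,'bench',np.linalg.lstsq(A,W[k][:,2],rcond=None)[0].round(4),'base',np.linalg.lstsq(B,W[k2][:,2],rcond=None)[0].round(4))
    for r in [(.022,.038),(.066,.09)]:
        for w in (.004,.005):
            k=(l>r[0])&(l<r[1])&(abs(a)<w)&(W[...,2]>.066)&(W[...,2]<.08)
            if k.sum()>30: print('  flat',r,w,k.sum(),np.polyfit(a[k],W[k][:,2],1).round(4))
an(np.load('w4.npz')['W'],'before')
s=manip.read_state();T=np.eye(4);T[:3,:3]=s['eef_rot'];T[:3,3]=s['ee_pos']
c=manip.capture('wrist'); T=T@np.array(c['hand_eye']); an(cloud(c,T),'after')
```

```text
before bench [0.0001 0.0002 0.0007] base [ 0.0002 -0.0013  0.0127]
  flat (0.022, 0.038) 0.004 271 [0.043  0.0727]
  flat (0.022, 0.038) 0.005 340 [0.0509 0.0727]
  flat (0.066, 0.09) 0.004 358 [0.0323 0.0727]
  flat (0.066, 0.09) 0.005 448 [0.0486 0.0727]
after bench [0.     0.0001 0.0007] base [ 0.0001 -0.0008  0.0127]
  flat (0.022, 0.038) 0.004 193 [0.0818 0.0727]
  flat (0.022, 0.038) 0.005 242 [0.0324 0.0727]
  flat (0.066, 0.09) 0.004 256 [0.0465 0.0728]
  flat (0.066, 0.09) 0.005 317 [0.0307 0.0728]
```

```bash
python3 -c "
from station import manip
print(manip.sign_off())"
```

```text
the job is handed in; nothing more can be done
None
```

I handed the job in at about 33 s of the 72 s allowed. The station gives no verdict, so what follows is what my own checks showed.

- **Crank:** I turned it until the grip stood at the top and let go. The flat is tilted about 0.04 to 0.05 rad by depth fits taken before and after tightening, against a 0.1 rad limit. Single fits scattered from 0.03 to 0.08, and one half-hidden view read 0.11. I discounted that one because the key's handle covered part of the shaft.
- **Key seating:** I took the grey key, not the orange look-alike, and it went about 15 mm into the socket with no resistance. I followed the screw down as it sank.
- **Tightening:** The pad met the flat after about 1.3 rad of turning, including the key's play. I went on about 0.55 rad, to roughly 0.09 N m above running torque, in the middle of the snug range. By the given torque figures that is around 35 N on the flat, but I had no direct reading of that force.
- **After release:** The key stands upright, with its handle centred within about 1 mm of the screw axis and its top at about 0.215 m, as expected for a seated key. The gripper is clear and the wrist force reads about zero.
- **Disagreement:** The handle's measured angle is about 3.5° back from the jaw angle at release. That is within the key's play in the socket, so I left it.
- **Bystanders:** I did not measure the small things again. I carried everything well above them and felt no unexpected force.

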